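# Snap the food box lid shut

## Robot

A 6-joint arm with a two-finger parallel gripper is mounted at the origin on the work surface. World frame = base frame: x ahead of the robot, y to its left, z up, the work surface at z = 0. Lengths are in mm, angles in rad, forces in N, time in s.
With the tool pointing down it reaches from about 350 to 775 mm from the base axis. Payload 7.3 kg.
Tool frame: the origin (TCP) lies on the centre line of the jaws, within the pads' length; the fingertips stand 17 mm ahead of it and the grasp point (between the pads) lies 2 mm behind it; z points along the fingers, y is the line along which they close (so a half turn about z gives the same grasp; the last joint's range is limited). The gripper opens to 92 mm and grips with 3 to 60 N. Pads are 19 mm wide; open, the fingers measure 130 mm over their backs; the gripper's body (75 mm by 190 mm) begins 47 mm behind the grasp point.
Start: joints at [0.983, 0.342, 1.524, -0, 1.275, -0.146], TCP at [224.461, 474.616, 243.741] pointing down, gripper open.
Joint ranges: [-2.53, 2.53], [-0.77, 2.02], [0.04, 2.7], [-1, 4.14], [0.28, 2.66], [-3.11, 3.11]. Speed limits (rad/s): [2.57, 2.57, 3.14, 3.14, 3.14, 3.14].

## Interface

Orientations are given as [roll, pitch, yaw] about the fixed x, y, z axes, in that order (R = Rz(yaw) Ry(pitch) Rx(roll)).
In Python, from plant import bot gives the robot as it stands. The module is installed in compiled form; this text tells all that it offers.
- The arm moves only by the shell command python3 -m pendant 'ROWS'. ROWS is JSON, a list of rows, each a list of 3 entries, a list of its own where there are three numbers: the shift along the world's x, y, z as a fraction of full scale, then the turn, a rotation vector about the world's x, y, z as a fraction of full scale, then the opening, from -1 (shut) to 1 (fully open), so that 0 is half open. In form: [[[tx, ty, tz], [rx, ry, rz], claw], ...]. A call has exactly 10 rows; each row shifts and turns the commanded pose from where the row before left it; what a row does not reach is not made up. Full scale, the value 1, is 30 mm for a shift and 0.12 rad for a turn. A row lasts 1/12 s, in which the tool goes at most 41.7 mm and 7.16 degrees, less where a joint would pass 70% of its speed; a pose out of reach is approached as far as the arm can. A call with a number of a shift or a turn outside -1 to 1 is refused whole. A call with a gripper value outside its range is refused whole. The fingers move at their own pace and stop on an object; the grip force is fixed at half the most. Time passes only in rows, so rows that do not move let the fingers close, or fill a call up. It gives the time, the measured TCP pose, the force, the opening and the grip force at its end, in the units of the state.
- bot.get_obs(): the state, without advancing time (a new reading comes with each control period).
- bot.capture(name): name is "scene" or "side" or "wrist"; returns the picture (400x640x3 uint8, blue, green, red); there is no depth.
- bot.camera_params(name): a dict with "fovy" (degrees; the focal length in pixels is half the picture's height over the tangent of half this angle, whatever the lens; pixels are square), "cx", "cy" (the principal point, pixels), "distortion" ([k1, k2, p1, p2, k3] as OpenCV has them; the pictures are not rectified), "camera_from_world" (4x4, takes a point from world to camera coordinates). Camera axes: x right, y down, z forward; pixel columns grow to the right and rows downward; lengths in mm; the calibration is good to about 2 mm. A picture is of the moment at which its call begins: read the wrist's pose just before it. camera_params takes no time and is no camera call; for the wrist camera it gives the pose at the moment of the call.
- bot.close_job(): hands the job in; it is judged then, once.
The state is a dict: "time": time; "joint_positions": joint angles; "dq": joint speeds; "tau": joint torques, N m; "tool_pos": TCP position; "tcp_rot": TCP orientation; "contact_force": force on the tool from outside, world axes, zero at the start; "moment": the same for the moment, N m; "grip_width": finger opening in mm; "finger_force": force on a finger pad.
Only numpy, scipy, OpenCV 4.12 (cv2) and the standard library are available. Lean on these libraries where they do the work, as an engineer would, in place of code of your own. Each camera call takes 0.05 s, during which the arm holds its last target. There are 200 camera calls.

## Task

The lid of the white food box in the bar kitchen is on, but all four sides of its rim still stand up. Press round the rim with the fingertips, side by side, until every section has clicked down flush and stays shut, then move clear. Press firmly but do not hammer or crush the box, lift it or shove it, and leave the jug, the jar and the spatula where they are.

Things in the scene. Friction and masses are not known exactly. Their poses are not given: they have to be found in the camera images.
- foodbox: Loose filled white food box, about 1.6 kg, 150 (x) x 200 (y) x 85 mm high when shut. Origin: centre of the underside, z up. Blue lid in place: dark middle panel (86 x 136 mm, top 82 mm up), four dark square corners (30 mm, top 85 mm up) and, between the corners, four light blue hinged rim sections, one a side, with a white line near the outer edge. Stays put under a straight downward press.
- rim_near (a joint): Rim section on the box's -x side (towards the robot at yaw 0): light blue strip 136 x 32 mm, hinged on its inner edge at the middle panel. 0: unlatched, outer edge standing about 10 mm up; 0.30 rad: clicked shut, flush with the corners. Springs up if let go before about 0.17; past that it snaps down and stays. Takes about 6 to 9 N pressed down near its outer edge, more closer to the hinge.
- rim_far (a joint): Rim section on the box's +x side: light blue strip 136 x 32 mm, hinged on its inner edge at the middle panel. 0: unlatched, outer edge standing about 10 mm up; 0.30 rad: clicked shut, flush with the corners. Springs up if let go before about 0.17; past that it snaps down and stays. Takes about 6 to 9 N pressed down near its outer edge, more closer to the hinge.
- rim_left (a joint): Rim section on the box's +y side: light blue strip 86 x 32 mm, hinged on its inner edge at the middle panel. 0: unlatched, outer edge standing about 10 mm up; 0.30 rad: clicked shut, flush with the corners. Springs up if let go before about 0.17; past that it snaps down and stays. Takes about 6 to 9 N pressed down near its outer edge, more closer to the hinge.
- rim_right (a joint): Rim section on the box's -y side: light blue strip 86 x 32 mm, hinged on its inner edge at the middle panel. 0: unlatched, outer edge standing about 10 mm up; 0.30 rad: clicked shut, flush with the corners. Springs up if let go before about 0.17; past that it snaps down and stays. Takes about 6 to 9 N pressed down near its outer edge, more closer to the hinge.
- rim_near_press (a point): Where to press the near rim section: on its top face, half-way along it, 24 mm out from its hinge (8 mm in from the outer edge). About 92 mm above the counter while unlatched, 85 mm when shut (then 1 mm farther out). Its y axis runs along the strip, level.
- rim_far_press (a point): Where to press the far rim section: on its top face, half-way along it, 24 mm out from its hinge (8 mm in from the outer edge). About 92 mm above the counter while unlatched, 85 mm when shut (then 1 mm farther out). Its y axis runs along the strip, level.
- rim_left_press (a point): Where to press the left rim section: on its top face, half-way along it, 24 mm out from its hinge (8 mm in from the outer edge). About 92 mm above the counter while unlatched, 85 mm when shut (then 1 mm farther out). Its y axis runs along the strip, level.
- rim_right_press (a point): Where to press the right rim section: on its top face, half-way along it, 24 mm out from its hinge (8 mm in from the outer edge). About 92 mm above the counter while unlatched, 85 mm when shut (then 1 mm farther out). Its y axis runs along the strip, level.
- jug_mid (a point): Pale translucent measuring jug with a handle, 90 mm across, 130 mm tall, upright; this point: its centre, half-way up. Leave alone.
- jar_mid (a point): Amber spice jar with a red cap, 64 mm across, 110 mm tall, upright; this point: its centre, half-way up. Leave alone.
- spatula: Yellow-handled spatula, 240 mm long, lying on the counter beside the box (to the robot's right). Origin: on its underside, about the middle. Leave alone.
There are look-alikes about, which are no part of the job. Several things look just like the foodbox: the one meant starts nearest to the robot's base.

How it is judged (in metres and radians):
At the end, for the whole second after the job is handed in: All four rim sections are shut (above 0.27 of 0.30 rad) and stay so; the box stands level on the counter, at rest, within 40 mm of where it began; jug, jar and spatula are within 25 mm of where they began (value of joint each of rim_near, rim_far, rim_left, rim_right above 0.27 rad and height (world z) of foodbox below 0.005 m and angle between foodbox's own z axis and vertical below 0.05 rad and distance of foodbox from where it was at the start of the episode below 0.04 m and linear speed of foodbox below 0.02 m/s and distance of each of jug_mid, jar_mid, spatula from where it was at the start of the episode below 0.025 m); the robot touches nothing.
It fails at once if the box is lifted (10 mm) or tipped (0.15 rad) (height (world z) of foodbox above 0.01 m or angle between foodbox's own z axis and vertical above 0.15 rad).
It fails at once if the box is shoved more than 40 mm (distance of foodbox from where it was at the start of the episode above 0.04 m).
It fails at once if the box is crushed (the fingers press with more than 150 N) (contact force between the fingers and foodbox above 150 N).
It fails at once if anything but the fingers pushes on the box (contact force between the arm and foodbox above 5 N).
It fails at once if the jug, jar or spatula is moved more than 25 mm (distance of any of jug_mid, jar_mid, spatula from where it was at the start of the episode above 0.025 m).
It also fails if it takes over 48 s, if anything falls off the work surface, if the arm or the gripper's body presses on something with over 40 N, if the wrist force passes 120 N, or if a joint passes its speed limit or range.

## Working session

There is one attempt and no reset: what is moved stays moved. The work goes in short steps, Python scripts to look and compute and a shell command to move; the robot and the scene stay as the last step left them, time stands still between calls to the robot, and variables do not carry over. Pictures are saved under pics/ and viewed, at most 10 in all, crops included, and the job is handed in when it is done.

```bash
mkdir -p pics
python3 - <<'E'
from plant import bot
import cv2
o=bot.get_obs();print({k:o[k] for k in("time","tool_pos","tcp_rot","contact_force","grip_width")})
for n in("scene","side"):
    cv2.imwrite(f"pics/{n}0.png",bot.capture(n));p=bot.camera_params(n);print(n,p)
E
```

```text
{'time': 0.0, 'tool_pos': array([224.23011485, 474.27742848, 243.04776284]), 'tcp_rot': array([-3.14005473e+00, -2.42843817e-04,  2.69974046e+00]), 'contact_force': array([-0.87532586, -0.10831781, -0.13828295]), 'grip_width': 91.48678613832924}
scene {'fovy': 52.83652957235486, 'cx': 311.8417837363355, 'cy': 199.71675930520294, 'distortion': array([-0.03903897,  0.        ,  0.        ,  0.        ,  0.        ]), 'camera_from_world': array([[-7.10012253e-01,  7.04174315e-01,  4.59717156e-03,
         4.76706632e+02],
       [ 5.90108772e-01,  5.98538030e-01, -5.41778427e-01,
        -2.71060731e+02],
       [-3.84258035e-01, -3.81956490e-01, -8.40508776e-01,
         1.60310525e+03],
       [ 0.00000000e+00,  0.00000000e+00,  0.00000000e+00,
         1.00000000e+00]])}
side {'fovy': 52.4162560668181, 'cx': 316.1347705212213, 'cy': 192.82343428978407, 'distortion': array([-0.10549078,  0.        ,  0.        ,  0.        ,  0.        ]), 'camera_from_world': array([[ 9.44042815e-01, -3.29471743e-01, -1.52162358e-02,
        -5.66624337e+02],
       [-2.61441638e-01, -7.19394393e-01, -6.43521544e-01,
         1.48982988e+02],
       [ 2.01075690e-01,  6.11490047e-01, -7.65276740e-01,
         1.14407774e+03],
       [ 0.00000000e+00,  0.00000000e+00,  0.00000000e+00,
         1.00000000e+00]])}
```

View pics/scene0.png

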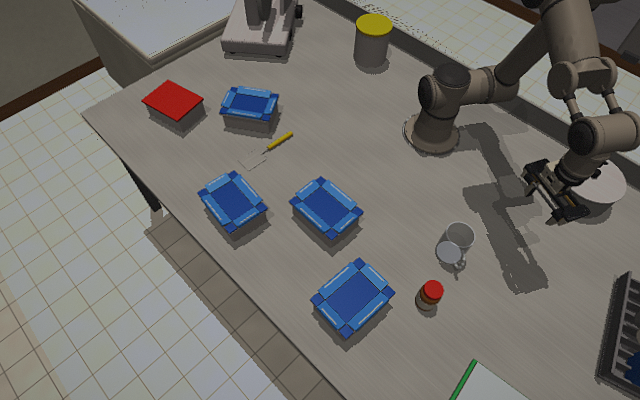

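View pics/side0.png

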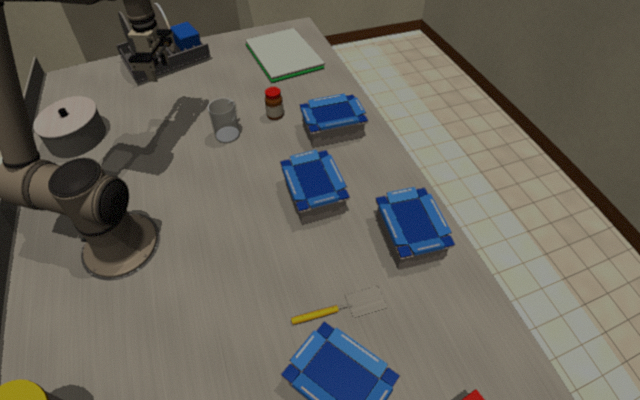

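Candidates in the scene picture: A (250,105), B (233,200), C (327,208) and D (353,297). I'll compute how far each is from the base, then enlarge the likely one, C.

```bash
cat > h.py <<'E'
import numpy as np, cv2
from plant import bot
def K(p,h=400):
    f=h/2/np.tan(np.radians(p["fovy"]/2)); return np.array([[f,0,p["cx"]],[0,f,p["cy"]],[0,0,1.]])
def back(n,uv,z,p=None):
    p=p or bot.camera_params(n); T=np.array(p["camera_from_world"]);R,t=T[:3,:3],T[:3,3]
    q=cv2.undistortPoints(np.array(uv,float).reshape(-1,1,2),K(p),p["distortion"])[:,0]
    d=np.c_[q,np.ones(len(q))]@R; c=-R.T@t
    return c+d*((z-c[2])/d[:,2])[:,None]
def proj(n,X,p=None):
    p=p or bot.camera_params(n); T=np.array(p["camera_from_world"])
    return cv2.projectPoints(np.array(X,float).reshape(-1,1,3),cv2.Rodrigues(T[:3,:3])[0],T[:3,3],K(p),p["distortion"])[0][:,0]
E
python3 - <<'E'
from h import *
np.set_printoptions(precision=0,suppress=True)
for n,uv in(("scene",[(250,103),(233,200),(327,206),(353,296)]),("side",[(340,370),(415,222),(315,180),(334,112)])):
    X=back(n,uv,82);print(n,np.c_[X,np.hypot(X[:,0],X[:,1])])
a=cv2.imread("pics/scene0.png")[165:250,275:380];b=cv2.imread("pics/side0.png")[140:225,270:375]
u=lambda i:cv2.resize(i,(735//2*2,595),interpolation=cv2.INTER_CUBIC)
c=np.vstack([cv2.resize(i,None,fx=3.5,fy=3.5,interpolation=cv2.INTER_CUBIC) for i in(a,b)]);c=np.hstack([cv2.resize(i,None,fx=3.8,fy=3.8,interpolation=cv2.INTER_CUBIC) for i in(a,b)])
cv2.imwrite("pics/c1.png",c)
E
```

```text
scene [[ 459. -558.   82.  723.]
 [ 790. -250.   82.  829.]
 [ 586.  -16.   82.  586.]
 [ 751.  248.   82.  791.]]
side [[ 462. -552.   82.  720.]
 [ 790. -262.   82.  833.]
 [ 588.  -28.   82.  589.]
 [ 751.  244.   82.  790.]]
```

View pics/c1.png

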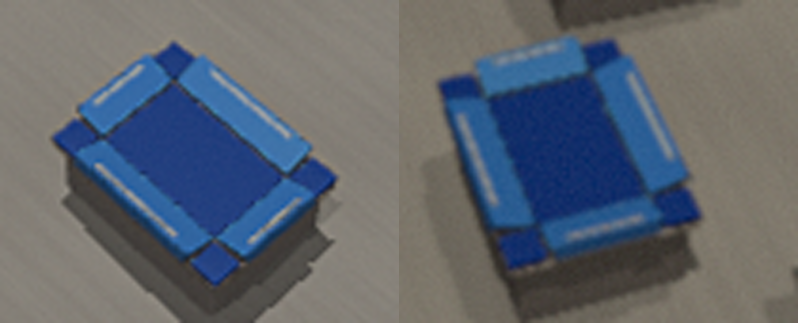

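The crop shows box C with all four light rims raised. It is nearest at about 588 mm; the others are at 720 mm or more. I'll fit its pose from the outer lid corners: scene (321,176), (289,202), (331,240.5), (363.5,214) and side (280,160.5), (326,150.5), (350,197.5), (299,210.5).

Run:
```python
from h import *
from scipy.optimize import least_squares
np.set_printoptions(precision=1,suppress=True)
A=[(321.1,176.1),(288.9,201.8),(331.1,240.5),(363.4,213.7)];B=[(280.3,160.5),(326.3,150.5),(349.7,197.4),(298.7,210.5)]
XA=back("scene",A,85);XB=back("side",B,85);print(XA,XB)
for X in(XA,XB):print(X.mean(0),np.linalg.norm(np.diff(X,axis=0),axis=1))
# order: near-right(-x,-y), far-right, far-left, near-left
idx=lambda X:[min(range(4),key=lambda i:-(s@X[i][:2])) for s in np.array([(-1,-1),(1,-1),(1,1),(-1,1)])]
A2=np.array(A)[idx(XA)];B2=np.array(B)[idx(XB)]
def pts(p):
    c,s=np.cos(p[2]),np.sin(p[2]);L=np.array([(-75,-100),(75,-100),(75,100),(-75,100)])@np.array([[c,s],[-s,c]])+p[:2]
    return np.c_[L,[85]*4]
for w in((1,0),(0,1),(1,1)):
    f=lambda p:np.r_[w[0]*(proj("scene",pts(p))-A2).ravel(),w[1]*(proj("side",pts(p))-B2).ravel()]
    r=least_squares(f,[588,-22,0.]);print(w,r.x[:2],round(r.x[2],3),abs(r.fun).max())
print("jug,jar base",back("scene",[(447,262),(427,302)],0),back("side",[(228,133),(275,115)],0))
```

```text
[[ 515.2 -113.1   85. ]
 [ 664.7 -114.1   85. ]
 [ 668.6   81.2   85. ]
 [ 524.9   87.6   85. ]] [[ 514.4   80.5   85. ]
 [ 660.5   73.2   85. ]
 [ 657.1 -125.5   85. ]
 [ 509.  -120.9   85. ]]
[593.3 -14.6  85. ] [149.5 195.4 143.9]
[585.3 -23.2  85. ] [146.2 198.8 148.2]
(1, 0) [593.2 -14.7] -0.031 0.877996380209936
(0, 1) [585.4 -23.1] -0.025 0.5612633059865288
(1, 1) [588.7 -18.6] -0.029 2.311822649169642
jug,jar base [[423.7 372.5   0. ]
 [577.9 406.5   0. ]] [[392.3 362.4   0. ]
 [577.6 399.8   0. ]]
```

The two cameras agree to within 8 mm: box centre about (589,-19), yaw about -0.03. I'll go above it with the jaws closing and the tool y axis turned along the box's y, then look with the wrist camera.

```bash
python3 -m pendant '[[[0.3,-0.4,0],[0,0,0.17],-1],[[0.61,-0.82,0],[0,0,0.17],-1],[[0.61,-0.82,0],[0,0,0.17],-1],[[0.61,-0.82,0],[0,0,0.17],-1],[[0.61,-0.82,0],[0,0,0.17],-1],[[0.61,-0.82,0],[0,0,0.17],-1],[[0.61,-0.82,0],[0,0,0.17],-1],[[0.61,-0.82,0],[0,0,0.17],-1],[[0.61,-0.82,0],[0,0,0.17],-1],[[0.61,-0.82,0],[0,0,0.17],-1]]'
python3 -m pendant '[[[0.61,-0.82,0],[0,0,0.17],-1],[[0.61,-0.82,0],[0,0,0.17],-1],[[0.61,-0.82,0],[0,0,0.17],-1],[[0.61,-0.82,0],[0,0,0.17],-1],[[0.61,-0.82,0],[0,0,0.17],-1],[[0.61,-0.82,0],[0,0,0.17],-1],[[0.61,-0.82,0],[0,0,0.17],-1],[[0.61,-0.82,0],[0,0,0.17],-1],[[0.61,-0.82,0],[0,0,0.17],-1],[[0.3,-0.4,0],[0,0,0.17],-1]]'
python3 - <<'E'
from h import *
o=bot.get_obs();p=bot.camera_params("wrist");i=bot.capture("wrist");cv2.imwrite("pics/w1.png",i)
import pickle;pickle.dump(p,open("w1.pkl","wb"))
print(o["tool_pos"],o["tcp_rot"],o["time"]);print(proj("wrist",[[514,-119,85],[664,-119,85],[664,81,85],[514,81,85]],p))
T=np.array(p["camera_from_world"]);print(-T[:3,:3].T@T[:3,3])
E
```

```text
time: 0.93
tool_pos: [398.6, 239.8, 243.5]
tcp_rot: [-3.141, -0.0, 2.905]
contact_force: [0.3, 0.9, 0.2]
grip_width: 30.2
finger_force: 0.0
time: 1.77
tool_pos: [573.3, 4.8, 243.0]
tcp_rot: [-3.141, -0.0, 3.107]
contact_force: [-0.7, 0.6, 0.2]
grip_width: 0.5
finger_force: 0.0
[573.28686905   4.84147387 243.00213079] [-3.14087105e+00 -2.27331440e-04  3.10673998e+00] 1.7667
[[186.15556976 135.8384487 ]
 [205.44253449 278.72452278]
 [392.84409937 273.23607066]
 [396.67787304 128.0311188 ]]
[506.96939711   7.60530935 384.17550969]
```

View pics/w1.png

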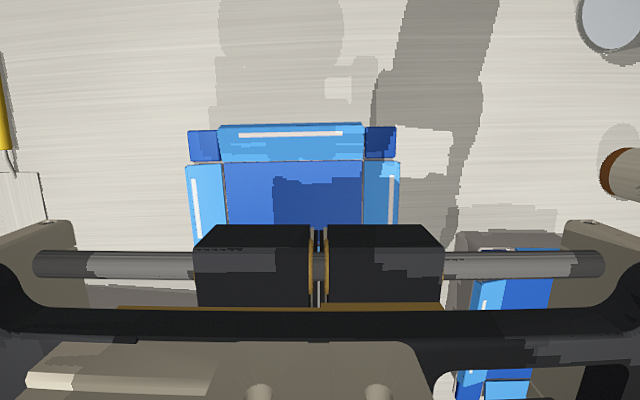

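The wrist view shows the box's near edge. Outer corner tips are at about (187,131) and (397,126), and the panel's near inner corners at about (225,162) and (362,161).

Run:
```python
from h import *
import pickle
p=pickle.load(open("w1.pkl","rb"))
print(back("w",[(187,131),(397,126)],85,p),back("w",[(225,162),(362,161)],82,p))
from scipy.optimize import least_squares
uv=np.array([(187,131),(397,126),(225,162),(362,161)])
def pts(q):
    c,s=np.cos(q[2]),np.sin(q[2]);L=np.array([(-75,-100),(-75,100),(-43,-68),(-43,68)])@np.array([[c,s],[-s,c]])+q[:2]
    return np.c_[L,[85,85,82,82]]
r=least_squares(lambda q:(proj("w",pts(q),p)-uv).ravel(),[588,-20,0]);print(r.x,r.fun)
```

```text
[[ 509.53060773 -117.59708574   85.        ]
 [ 512.13531033   81.26473821   85.        ]] [[540.698628   -85.08883765  82.        ]
 [544.44756425  48.58153155  82.        ]]
[ 5.85746264e+02 -1.92365709e+01 -1.69491521e-02] [-0.42703033 -0.48555508  0.79162325  0.32011971 -1.3279236   0.97399876
  0.92407243 -0.58752037]
```

Box centre is about (586,-19), yaw about -0.02, consistent with the fixed cameras. Press points: near (518,-18), far (654,-20), left (588,74), right (584,-112). The TCP is at z=102 when the tips are flush. I'll hover over the near one first.

```bash
python3 -m pendant '[[[-0.31,-0.13,-0.63],[0,0,0.02],-1],[[-0.31,-0.13,-0.63],[0,0,0.02],-1],[[-0.31,-0.13,-0.63],[0,0,0],-1],[[-0.31,-0.13,-0.63],[0,0,0],-1],[[-0.31,-0.13,-0.63],[0,0,0],-1],[[-0.31,-0.13,-0.63],[0,0,0],-1],[[0,0,0],[0,0,0],-1],[[0,0,0],[0,0,0],-1],[[0,0,0],[0,0,0],-1],[[0,0,0],[0,0,0],-1]]'
python3 - <<'E'
from h import *
p=bot.camera_params("wrist");cv2.imwrite("pics/w2.png",bot.capture("wrist"))
print(proj("wrist",[[518,-18,92]],p))
E
```

```text
time: 2.65
tool_pos: [517.4, -15.4, 131.6]
tcp_rot: [-3.141, 0.003, 3.113]
contact_force: [1.0, 0.3, -0.4]
grip_width: 0.4
finger_force: 0.0
[[313.59195029 234.5349971 ]]
```

View pics/w2.png

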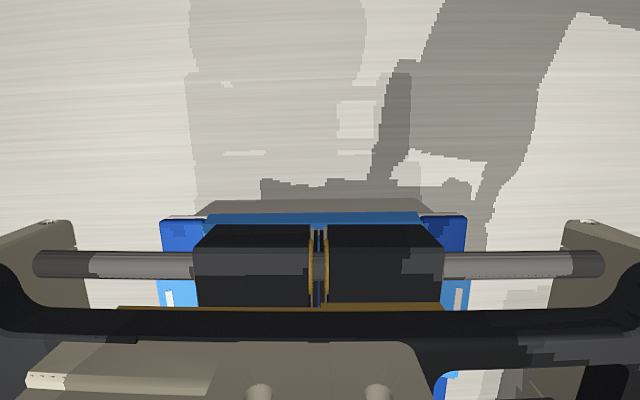

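The tool is centred over the near section, with the rim outer edge at row 215 and the corners symmetric at columns 162–205 and 420–467. Pressing slowly.

```bash
python3 -m pendant '[[[0,0,-0.15],[0,0,0],-1],[[0,0,-0.15],[0,0,0],-1],[[0,0,-0.15],[0,0,0],-1],[[0,0,-0.1],[0,0,0],-1],[[0,0,-0.1],[0,0,0],-1],[[0,0,-0.08],[0,0,0],-1],[[0,0,-0.08],[0,0,0],-1],[[0,0,-0.08],[0,0,0],-1],[[0,0,-0.06],[0,0,0],-1],[[0,0,0],[0,0,0],-1]]'
```

```text
time: 3.53
tool_pos: [516.2, -15.6, 102.2]
tcp_rot: [3.142, 0.0, 3.113]
contact_force: [-1.5, -0.6, 4.2]
grip_width: 0.3
finger_force: 1.9
```

```bash
python3 -m pendant '[[[0,0,-0.05],[0,0,0],-1],[[0,0,-0.05],[0,0,0],-1],[[0,0,-0.03],[0,0,0],-1],[[0,0,0],[0,0,0],-1],[[0,0,0],[0,0,0],-1],[[0,0,0],[0,0,0],-1],[[0,0,0],[0,0,0],-1],[[0,0,0],[0,0,0],-1],[[0,0,0],[0,0,0],-1],[[0,0,0],[0,0,0],-1]]'
```

```text
time: 4.37
tool_pos: [516.3, -15.6, 101.4]
tcp_rot: [-3.141, 0.002, 3.113]
contact_force: [-11.8, 2.0, 32.2]
grip_width: 0.2
finger_force: 16.5
```

Bottomed out: 32 N at TCP z=101.4, flush. Lift and cross over to the far side.

```bash
python3 -m pendant '[[[0,0,0.4],[0,0,0],-1],[[0,0,0.6],[0,0,0],-1],[[0.4,-0.02,0],[0,0,0],-1],[[0.75,-0.02,0],[0,0,0],-1],[[0.8,-0.02,0],[0,0,0],-1],[[0.8,-0.02,0],[0,0,0],-1],[[0.8,-0.02,0],[0,0,0],-1],[[0.7,-0.02,0],[0,0,0],-1],[[0.3,-0.02,0],[0,0,0],-1],[[0,0,0],[0,0,0],-1]]'
```

```text
time: 5.2
tool_pos: [654.2, -20.0, 127.0]
tcp_rot: [3.142, 0.001, 3.113]
contact_force: [-0.3, -0.1, 0.2]
grip_width: 0.4
finger_force: 0.0
```

```bash
python3 -m pendant '[[[0,0,-0.15],[0,0,0],-1],[[0,0,-0.15],[0,0,0],-1],[[0,0,-0.1],[0,0,0],-1],[[0,0,-0.1],[0,0,0],-1],[[0,0,-0.08],[0,0,0],-1],[[0,0,-0.08],[0,0,0],-1],[[0,0,-0.08],[0,0,0],-1],[[0,0,-0.06],[0,0,0],-1],[[0,0,-0.03],[0,0,0],-1],[[0,0,0],[0,0,0],-1]]'
```

```text
time: 6.03
tool_pos: [652.2, -19.8, 102.4]
tcp_rot: [3.141, -0.001, 3.113]
contact_force: [0.3, 0.6, 0.4]
grip_width: 0.6
finger_force: 0.0
```

```bash
python3 -m pendant '[[[0,0,-0.05],[0,0,0],-1],[[0,0,-0.03],[0,0,0],-1],[[0,0,-0.02],[0,0,0],-1],[[0,0,0],[0,0,0],-1],[[0,0,0],[0,0,0],-1],[[0,0,0],[0,0,0],-1],[[0,0,0],[0,0,0],-1],[[0,0,0],[0,0,0],-1],[[0,0,0],[0,0,0],-1],[[0,0,0],[0,0,0],-1]]'
```

```text
time: 6.87
tool_pos: [652.4, -19.8, 102.0]
tcp_rot: [-3.141, 0.001, 3.113]
contact_force: [-5.2, 0.6, 11.9]
grip_width: 0.5
finger_force: 6.2
```

Far snapped: force fell to 0.4 N at 102.4, then 12 N on the stop. Now the left side, turning the tool a quarter turn.

```bash
python3 -m pendant '[[[0,0,-0.03],[0,0,0],-1],[[0,0,0],[0,0,0],-1],[[0,0,0.4],[0,0,0],-1],[[0,0,0.6],[0,0,0],-1],[[-0.15,0.2,0],[0,0,-0.6],-1],[[-0.2,0.3,0],[0,0,-1],-1],[[-0.2,0.3,0],[0,0,-1],-1],[[-0.2,0.3,0],[0,0,-1],-1],[[-0.2,0.3,0],[0,0,-1],-1],[[-0.2,0.3,0],[0,0,-1],-1]]'
python3 -m pendant '[[[-0.2,0.3,0],[0,0,-1],-1],[[-0.2,0.3,0],[0,0,-1],-1],[[-0.2,0.3,0],[0,0,-1],-1],[[-0.2,0.3,0],[0,0,-1],-1],[[-0.2,0.2,0],[0,0,-1],-1],[[-0.1,0.1,0],[0,0,-1],-1],[[0,0,0],[0,0,-1],-1],[[0,0,0],[0,0,-0.5],-1],[[0,0,0],[0,0,0],-1],[[0,0,0],[0,0,0],-1]]'
```

```text
time: 7.7
tool_pos: [617.9, 31.6, 129.3]
tcp_rot: [3.141, 0.0, 2.435]
contact_force: [0.3, 0.0, 0.6]
grip_width: 0.7
finger_force: 0.0
time: 8.53
tool_pos: [585.2, 76.2, 129.3]
tcp_rot: [3.141, 0.0, 1.543]
contact_force: [0.9, -1.0, 0.4]
grip_width: 0.5
finger_force: 0.0
```

```bash
python3 -m pendant '[[[0.08,-0.07,-0.15],[0,0,0],-1],[[0,0,-0.15],[0,0,0],-1],[[0,0,-0.15],[0,0,0],-1],[[0,0,-0.1],[0,0,0],-1],[[0,0,-0.1],[0,0,0],-1],[[0,0,-0.08],[0,0,0],-1],[[0,0,-0.08],[0,0,0],-1],[[0,0,-0.06],[0,0,0],-1],[[0,0,-0.04],[0,0,0],-1],[[0,0,0],[0,0,0],-1]]'
```

```text
time: 9.37
tool_pos: [587.4, 74.0, 102.2]
tcp_rot: [-3.142, 0.0, 1.541]
contact_force: [-2.1, -0.4, 3.9]
grip_width: 0.2
finger_force: 1.9
```

```bash
python3 -m pendant '[[[0,0,-0.05],[0,0,0],-1],[[0,0,-0.03],[0,0,0],-1],[[0,0,-0.03],[0,0,0],-1],[[0,0,0],[0,0,0],-1],[[0,0,0],[0,0,0],-1],[[0,0,0],[0,0,0],-1],[[0,0,0],[0,0,0],-1],[[0,0,0],[0,0,0],-1],[[0,0,0],[0,0,0],-1],[[0,0,0],[0,0,0],-1]]'
```

```text
time: 10.2
tool_pos: [587.5, 74.0, 101.7]
tcp_rot: [3.14, 0.0, 1.541]
contact_force: [-8.9, 0.9, 21.9]
grip_width: 0.4
finger_force: 11.5
```

Left is down too: 22 N on the stop. Now across to the right side, (584,-112).

```bash
python3 -m pendant '[[[0,0,0.4],[0,0,0],-1],[[0,0,0.6],[0,0,0],-1],[[-0.02,-0.5,0],[0,0,0],-1],[[-0.02,-0.95,0],[0,0,0],-1],[[-0.02,-0.95,0],[0,0,0],-1],[[-0.02,-0.95,0],[0,0,0],-1],[[-0.02,-0.95,0],[0,0,0],-1],[[-0.02,-0.95,0],[0,0,0],-1],[[0,-0.7,0],[0,0,0],-1],[[0,-0.25,0],[0,0,0],-1]]'
```

```text
time: 11.03
tool_pos: [583.7, -115.1, 128.3]
tcp_rot: [3.141, 0.001, 1.538]
contact_force: [-0.4, 0.6, -0.4]
grip_width: 0.7
finger_force: 0.0
```

```bash
python3 -m pendant '[[[0,0,-0.15],[0,0,0],-1],[[0,0,-0.15],[0,0,0],-1],[[0,0,-0.1],[0,0,0],-1],[[0,0,-0.1],[0,0,0],-1],[[0,0,-0.08],[0,0,0],-1],[[0,0,-0.08],[0,0,0],-1],[[0,0,-0.08],[0,0,0],-1],[[0,0,-0.06],[0,0,0],-1],[[0,0,-0.03],[0,0,0],-1],[[0,0,0],[0,0,0],-1]]'
```

```text
time: 11.87
tool_pos: [583.7, -111.5, 103.2]
tcp_rot: [-3.141, -0.0, 1.541]
contact_force: [0.8, 0.7, -0.2]
grip_width: 0.4
finger_force: 0.0
```

```bash
python3 -m pendant '[[[0,0,-0.05],[0,0,0],-1],[[0,0,-0.03],[0,0,0],-1],[[0,0,-0.03],[0,0,0],-1],[[0,0,0],[0,0,0],-1],[[0,0,0],[0,0,0],-1],[[0,0,0],[0,0,0],-1],[[0,0,0],[0,0,0],-1],[[0,0,0],[0,0,0],-1],[[0,0,0],[0,0,0],-1],[[0,0,0],[0,0,0],-1]]'
```

```text
time: 12.7
tool_pos: [584.1, -111.7, 102.0]
tcp_rot: [3.14, 0.0, 1.541]
contact_force: [-3.9, 2.1, 10.4]
grip_width: 0.7
finger_force: 5.7
```

Right has snapped too. Now lift well clear, back toward the robot's left, and check in the fixed cameras.

```bash
python3 -m pendant '[[[0,0,-0.03],[0,0,0],-1],[[0,0,0],[0,0,0],-1],[[0,0,0.5],[0,0,0],-1],[[0,0,1],[0,0,0],-1],[[0,0,1],[0,0,0],-1],[[0,0,1],[0,0,0],-1],[[-0.5,0.6,0.8],[0,0,0],-1],[[-0.5,0.8,0.5],[0,0,0],-1],[[-0.5,0.9,0],[0,0,0],-1],[[-0.5,0.9,0],[0,0,0],-1]]'
python3 -m pendant '[[[-0.5,0.9,0],[0,0,0],-1],[[-0.5,0.9,0],[0,0,0],-1],[[-0.5,0.9,0],[0,0,0],-1],[[-0.3,0.9,0],[0,0,0],-1],[[-0.3,0.9,0],[0,0,0],-1],[[-0.3,0.9,0],[0,0,0],-1],[[-0.3,0.9,0],[0,0,0],-1],[[-0.3,0.9,0],[0,0,0],-1],[[0,0.4,0],[0,0,0],-1],[[0,0,0],[0,0,0],-1]]'
python3 - <<'E'
from h import *
a=bot.capture("scene");b=bot.capture("side")
c=np.hstack([cv2.resize(i,None,fx=3.3,fy=3.3,interpolation=cv2.INTER_CUBIC) for i in(a[125:265,235:355+25-25],b[130:270,250:370])]);cv2.imwrite("pics/end.png",c)
cv2.imwrite("pics/end_s.png",a)
print(bot.get_obs()["dq"])
E
```

```text
time: 13.53
tool_pos: [523.6, -15.3, 244.6]
tcp_rot: [3.139, 0.0, 1.539]
contact_force: [0.4, 1.4, -0.1]
grip_width: 0.1
finger_force: 0.0
time: 14.37
tool_pos: [433.6, 214.1, 243.5]
tcp_rot: [3.141, -0.001, 1.544]
contact_force: [-0.5, -0.8, 0.6]
grip_width: 0.2
finger_force: 0.0
[-0.02866967 -0.00100302  0.00598048 -0.00199164  0.00184089  0.00019031]
```

View pics/end.png

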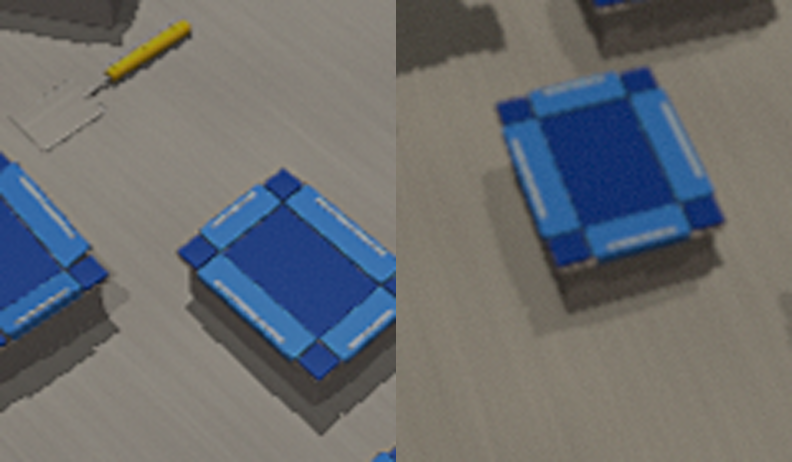

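View pics/end_s.png

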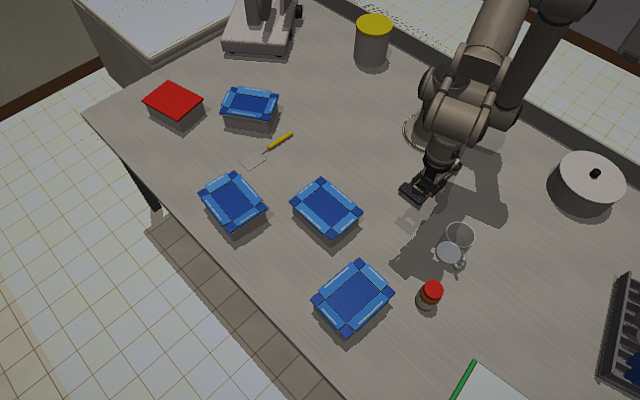

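All four rim sections lie flush with the corners. The box at (327,208), the jug, the jar and the spatula are where they were, and the arm is clear.

```bash
python3 -c "
from plant import bot
print(bot.close_job())"
```

```text
the job is handed in; nothing more can be done
None
```

I pressed all four rim sections of the nearest food box down until each clicked flush; the box, jug, jar and spatula look unmoved in the final pictures, and the arm was clear when I handed the job in at about 14.5 s (no verdict was returned).

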